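# Line up the mended tea cups by height

### The job

Stand the four mended tea cups on the curing board, one centred on each felt pad, in order of height: the tallest next to the teapot, and down to the shortest next to the brush pot. Keep the cups upright, set them down without dropping them, and leave the teapot and the brush pot where they stand.

Things in the scene. Friction and masses are not known exactly. Their poses are not given: they have to be found in the camera images.
- cup_a: Shortest of four pale celadon tea cups (no handle, gold mends), 38 mm tall; each 58 mm across at the rim, straight down to 12 mm above its 42 mm foot, wall 3 mm, 55 to 160 g. Origin: centre of the underside, z up. Starts upright on the table (z = 0) in one of six places on an arc before the board; a loose amber jar (50 mm tall) and bottle (85 mm tall), not part of the job, take two.
- cup_b: Second shortest of four pale celadon tea cups (no handle, gold mends), 52 mm tall; each 58 mm across at the rim, straight down to 12 mm above its 42 mm foot, wall 3 mm, 55 to 160 g. Origin: centre of the underside, z up. Starts upright on the table (z = 0) in one of six places on an arc before the board; a loose amber jar (50 mm tall) and bottle (85 mm tall), not part of the job, take two.
- cup_c: Second tallest of four pale celadon tea cups (no handle, gold mends), 66 mm tall; each 58 mm across at the rim, straight down to 12 mm above its 42 mm foot, wall 3 mm, 55 to 160 g. Origin: centre of the underside, z up. Starts upright on the table (z = 0) in one of six places on an arc before the board; a loose amber jar (50 mm tall) and bottle (85 mm tall), not part of the job, take two.
- cup_d: Tallest of four pale celadon tea cups (no handle, gold mends), 80 mm tall; each 58 mm across at the rim, straight down to 12 mm above its 42 mm foot, wall 3 mm, 55 to 160 g. Origin: centre of the underside, z up. Starts upright on the table (z = 0) in one of six places on an arc before the board; a loose amber jar (50 mm tall) and bottle (85 mm tall), not part of the job, take two.
- pad_1: Grey felt disc, 72 mm across, 3 mm thick, leftmost (+y) of four about 100 mm apart in a row along a fixed pale wooden board (105 x 650 mm, 10 mm thick, crosswise before the robot, slightly turned). Fixed. Origin: centre of its top face, 13 mm above the table; x across the row, y along the row to the left end.
- pad_2: Grey felt disc, 72 mm across, 3 mm thick, second from the left of four about 100 mm apart in a row along a fixed pale wooden board (105 x 650 mm, 10 mm thick, crosswise before the robot, slightly turned). Fixed. Origin: centre of its top face, 13 mm above the table; x across the row, y along the row to the left end.
- pad_3: Grey felt disc, 72 mm across, 3 mm thick, third from the left of four about 100 mm apart in a row along a fixed pale wooden board (105 x 650 mm, 10 mm thick, crosswise before the robot, slightly turned). Fixed. Origin: centre of its top face, 13 mm above the table; x across the row, y along the row to the left end.
- pad_4: Grey felt disc, 72 mm across, 3 mm thick, rightmost (-y) of four about 100 mm apart in a row along a fixed pale wooden board (105 x 650 mm, 10 mm thick, crosswise before the robot, slightly turned). Fixed. Origin: centre of its top face, 13 mm above the table; x across the row, y along the row to the left end.
- teapot: White porcelain teapot with a blue lid, 90 mm across the body, 86 mm tall, spout and handle along its x axis (135 mm over both), loose, 450 g. Origin at the centre of its underside. It stands on one end of the board, left or right, about 125 mm beyond the end pad's centre.
- brush_pot: Terracotta pot 64 mm across and 75 mm tall full of slim brushes reaching up to 145 mm, loose, 400 g. Origin at the centre of its underside. It stands on the other end of the board from the teapot, about 125 mm beyond that end pad's centre.
There are look-alikes about, which are no part of the job. Leave any turquoise look-alike of the cup_d alone. What is shaped like the cup_a but green is not meant.

How it is judged:
By the outcome, as a careful person would: the job done as asked, in the order asked, and still so for the second after the job is handed in, with the robot touching nothing.
It also fails if it takes over 93 s, if anything falls off the work surface, if the arm or the gripper's body presses on something with over 40 N, if the wrist force passes 120 N, or if a joint passes its speed limit or range.

### The arm

A 7-joint arm with a two-finger parallel gripper is mounted at the origin on the work surface. World frame = base frame: x ahead of the robot, y to its left, z up, the work surface at z = 0. Lengths are in m, angles in rad, forces in N, time in s.
With the tool pointing down it reaches from about 0.35 to 0.9 m from the base axis. Payload 8.1 kg.
Tool frame: the origin (TCP) lies midway between the tips of the shut fingers; the grasp point (between the pads) lies env.hold_point_z behind it (env.hold_point_z is the distance from the TCP to the grasp point, in m); z points along the fingers, y is the direction in which the jaws open and shut (so a half turn about z gives the same grasp; the last joint's range is limited). The gripper opens to 92 mm and grips with 3 to 60 N. Pads are 19 mm wide; open, the fingers measure 130 mm over their backs; the gripper's body (75 mm by 190 mm) begins 47 mm behind the grasp point.
Start: joints at [1.021, 0.434, 0.025, 1.573, -0.012, 1.134, -0.075], TCP at [0.27, -0.564, 0.227] pointing down, gripper open.
Joint ranges: [-2.62, 2.62], [-0.44, 2.09], [-1.27, 1.32], [0.08, 2.57], [-1.32, 4.46], [0.12, 2], [-2.74, 2.74]. Speed limits (rad/s): [2.22, 2.22, 3.01, 3.01, 3.14, 3.14, 3.14].

### API

Orientations are given as a rotation vector (axis times angle).
In Python, from workcell import env gives the robot as it stands. The module is installed in compiled form; this text tells all that it offers.
- The arm moves only by the tool move_arm, never from a script. Its argument "series" is a list of rows, each an object of numbers: "hand": the finger opening in cm, from 0 to 9.18; "tx", "ty", "tz": the shift along the tool's x, y, z in cm; "roll": the turn about the tool's z in rad. In form: [{"hand": .., "tx": .., "ty": .., "tz": .., "roll": ..}, ...]. A call has 1 to 12 rows; each row is the pose to reach, as a shift and turn from the pose commanded when the call began, along the tool's axes at that moment; what a row does not reach only later rows make up. A row lasts 1/8 s, in which the tool goes at most 62.5 mm and 10.7 degrees, less where a joint would pass 70% of its speed; a pose out of reach is approached as far as the arm can. A call with a gripper value outside its range is refused whole. The fingers move at their own pace and stop on an object; the grip force is fixed at half the most. Time passes only in rows, so rows that repeat a pose let the fingers close. It gives the time, the measured TCP pose, the force and the opening at its end, in the units of the state.
- env.state(): the state, without advancing time (a new reading comes with each control period).
- env.snapshot(name): name is "side" or "top" or "wrist"; returns the picture (400x640x3 uint8, red, green, blue); there is no depth.
- env.calibration(name): a dict with "camera_matrix" (3x3 intrinsics, pixels), "camera_from_world" (4x4, takes a point from world to camera coordinates); the wrist camera has in their place "mount" (4x4, takes a point from camera to tool coordinates, whose origin is the TCP and whose axes are the flange's). Camera axes: x right, y up, looking along -z (the intrinsics and any distortion apply to the point x, -y, -z); pixel columns grow to the right and rows downward; lengths in m; the calibration is good to about 2 mm. A picture is of the moment at which its call begins: read the wrist's pose just before it. calibration takes no time and is no camera call.
- env.close_job(): hands the job in, once; it reports no verdict.
Trained networks look in the newest picture that a camera, given by its name, has taken for a name from the list of things; names that differ only in an ending like _2 or _b are one class to them, and where a whole thing is asked for, a point or a joint stands for the part that bears it (a point fixed in the world has none). Each returns a list of dicts, best first, with "conf" (0 to 1); they miss things now and then, are a little off and sometimes report something else, mostly with a low value. They report only what shows in the picture. A call takes as long as a camera call. They do not tell look-alikes from the thing itself.
- env.search_frame(camera, query): "position" ([x, y, z] in m, in the coordinates of the camera as it stood for that picture, good to about 4 mm: the middle of the surface that is visible of it).
- env.spot_point(camera, query): "position" ([x, y, z] in m, in the coordinates of the camera as it stood for that picture, good to about 4 mm: a listed point, or the origin of a listed thing).
The state is a dict: "time_s": time; "qpos": joint angles; "dq": joint speeds; "joint_efforts": joint torques, N m; "eef_pos": TCP position; "ee_rot": TCP orientation; "contact_force": force on the tool from outside, world axes, zero at the start; "moment": the same for the moment, N m; "grip_width": opening from 0.0 (shut) to 1.0 (fully open).
Only numpy, scipy, OpenCV 4.12 (cv2) and the standard library are available. Lean on these libraries where they do the work, as an engineer would, in place of code of your own. Each camera call takes 0.05 s, during which the arm holds its last target.

## Working session

There is one attempt and no reset: what is moved stays moved. The work goes in short steps, Python scripts to look and compute and a tool call to move; the robot and the scene stay as the last step left them, time stands still between calls to the robot, and variables do not carry over. Pictures are saved under pics/ and viewed, and the job is handed in when it is done.

Besides the shell and the picture viewer there is one more tool, called after ">>>" by a JSON object that holds its "method" and its "body". move_arm: Moves the arm, as the interface text tells. Its arguments: {"type":"object","properties":{"series":{"type":"array"}},"required":["series"]}

```bash
mkdir -p pics
python3 - <<'E'
from workcell import env
import cv2,numpy as np
print(env.state()); print(env.hold_point_z)
for n in ["side","top","wrist"]:
    c=env.calibration(n); print(n,{k:np.round(v,4).tolist() if not isinstance(v,str) else v for k,v in c.items()})
for n in ["side","top"]:
    cv2.imwrite(f"pics/{n}0.png",env.snapshot(n)[:,:,::-1])
E
```

```text
{'time_s': 0.0, 'qpos': array([ 1.02139773,  0.43519361,  0.02495283,  1.57409831, -0.01159734,
        1.13399683, -0.07511539]), 'dq': array([ 0.00124486,  0.00073388,  0.00112326,  0.00125461,  0.00015662,
       -0.0005259 , -0.00127934]), 'joint_efforts': array([-1.55553924e-03, -6.67844796e+01,  9.84540023e-01, -3.14458251e+01,
       -6.05903263e-02,  4.28338966e-02,  1.63851937e-04]), 'eef_pos': array([ 0.26978701, -0.56320491,  0.22596252]), 'ee_rot': array([-3.06210629e+00, -6.95578364e-01,  7.43270556e-04]), 'contact_force': array([ 0.1273034 , -0.39334343,  0.11598509]), 'moment': array([0.00526836, 0.0147396 , 0.01688119]), 'grip_width': 0.9994478801909645}
0.0188
side {'camera_matrix': [[369.9097, 0.0, 319.3105], [0.0, 369.9097, 196.7126], [0.0, 0.0, 1.0]], 'camera_from_world': [[-0.8308, -0.5562, 0.0199, 0.44], [0.3605, -0.5107, 0.7805, -0.2153], [-0.4239, 0.6556, 0.6248, -0.6498], [0.0, 0.0, 0.0, 1.0]]}
top {'camera_matrix': [[483.8993, 0.0, 321.3829], [0.0, 483.8993, 195.7391], [0.0, 0.0, 1.0]], 'camera_from_world': [[-0.0037, -0.9999, 0.0108, 0.0156], [0.999, -0.0032, 0.0436, -0.5132], [-0.0436, 0.0109, 0.999, -1.1861], [0.0, 0.0, 0.0, 1.0]]}
wrist {'camera_matrix': [[290.5896, 0.0, 320.9566], [0.0, 290.5896, 202.7281], [0.0, 0.0, 1.0]], 'mount': [[-0.0017, 0.958, 0.2867, 0.0776], [1.0, 0.0016, 0.0004, -0.0], [-0.0001, 0.2867, -0.958, -0.1589], [0.0, 0.0, 0.0, 1.0]]}
```

View pics/top0.png

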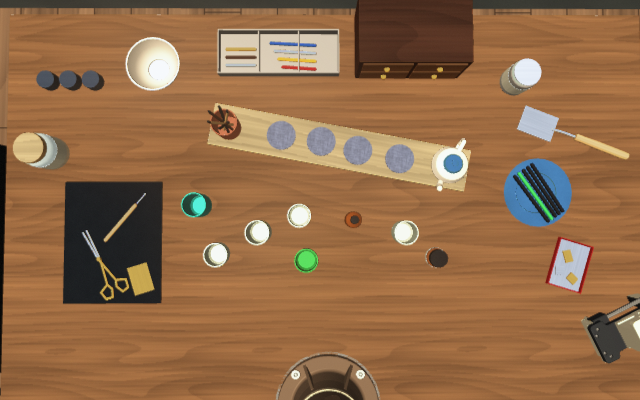

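View pics/side0.png

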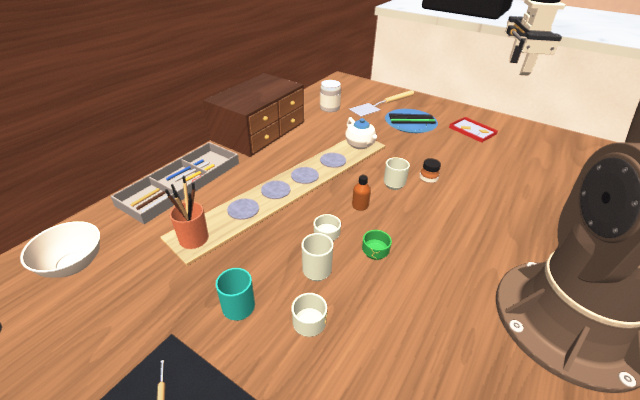

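```bash
cat > h.py <<'E'
from workcell import env
import numpy as np, cv2
from scipy.spatial.transform import Rotation as R
def T(n):
    return np.linalg.inv(env.calibration(n)["camera_from_world"])
def proj(n,p):
    c=env.calibration(n); q=c["camera_from_world"]@np.r_[p,1]; K=c["camera_matrix"]
    return np.array([K[0,0]*q[0]/-q[2]+K[0,2], K[1,1]*-q[1]/-q[2]+K[1,2]])
def unproj(n,uv,z):
    c=env.calibration(n); K=c["camera_matrix"]; M=T(n)
    d=M[:3,:3]@np.array([(uv[0]-K[0,2])/K[0,0],-(uv[1]-K[1,2])/K[1,1],-1]); o=M[:3,3]
    return o+d*(z-o[2])/d[2]
E
python3 - <<'E'
from h import *
for n in ["side","top"]:
    M=T(n)
    for q in ["cup_a","cup_d","pad_1","teapot","brush_pot"]:
        for r in env.spot_point(n,q):
            p=(M@np.r_[r["position"],1])[:3]; print(n,q,round(r["conf"],2),p.round(3),proj(n,p).round())
print(env.state()["time_s"])
E
```

```text
side cup_a 0.89 [ 0.426  0.167 -0.003] [316. 273.]
side cup_a 0.89 [ 0.352  0.057 -0.   ] [376. 254.]
side cup_a 0.88 [ 0.372  0.268 -0.001] [308. 325.]
side cup_a 0.86 [ 0.426 -0.184 -0.001] [393. 184.]
side cup_a 0.78 [ 0.464  0.07  -0.002] [326. 236.]
side cup_a 0.71 [0.489 0.317 0.002] [238. 310.]
side cup_d 0.89 [ 0.426  0.167 -0.003] [316. 273.]
side cup_d 0.89 [ 0.352  0.057 -0.   ] [376. 254.]
side cup_d 0.88 [ 0.372  0.268 -0.001] [308. 325.]
side cup_d 0.86 [ 0.426 -0.184 -0.001] [393. 184.]
side cup_d 0.78 [ 0.464  0.07  -0.002] [326. 236.]
side cup_d 0.71 [0.489 0.317 0.002] [238. 310.]
side pad_1 0.88 [0.648 0.019 0.013] [275. 189.]
side pad_1 0.76 [0.664 0.113 0.01 ] [244. 208.]
side pad_1 0.74 [ 0.628 -0.072  0.013] [303. 174.]
side pad_1 0.63 [ 0.603 -0.177  0.012] [333. 160.]
side teapot 0.78 [ 0.581 -0.296  0.009] [361. 145.]
side brush_pot 0.64 [0.682 0.244 0.01 ] [194. 238.]
top cup_a 0.95 [ 0.355  0.054 -0.   ] [305. 260.]
top cup_a 0.87 [0.376 0.266 0.003] [219. 252.]
top cup_a 0.63 [0.461 0.069 0.002] [299. 217.]
top cup_a 0.6 [0.43  0.169 0.001] [259. 230.]
top cup_a 0.58 [ 0.426 -0.184  0.   ] [401. 231.]
top cup_d 0.95 [ 0.355  0.054 -0.   ] [305. 260.]
top cup_d 0.87 [0.376 0.266 0.003] [219. 252.]
top cup_d 0.63 [0.461 0.069 0.002] [299. 217.]
top cup_d 0.6 [0.43  0.169 0.001] [259. 230.]
top cup_d 0.58 [ 0.426 -0.184  0.   ] [401. 231.]
top pad_1 0.91 [0.648 0.019 0.013] [319. 142.]
top pad_1 0.86 [0.664 0.111 0.015] [282. 135.]
top pad_1 0.75 [ 0.625 -0.079  0.01 ] [359. 151.]
top pad_1 0.72 [ 0.61  -0.183  0.013] [400. 156.]
top teapot 0.61 [ 0.588 -0.298  0.011] [447. 165.]
top brush_pot 0.87 [0.68  0.244 0.01 ] [229. 129.]
0.6
```

Run:
```python
from h import *
im=cv2.imread("pics/side0.png")
big=cv2.resize(im[150:350,200:440],None,fx=3.3,fy=3,interpolation=cv2.INTER_CUBIC)
cv2.imwrite("pics/crop1.png",big)
top=cv2.imread("pics/top0.png")
hsv=cv2.cvtColor(top,cv2.COLOR_BGR2HSV)
C={"P":(.428,.168),"Q":(.374,.267),"R":(.462,.07),"S":(.426,-.184)}
for k,(x,y) in C.items():
    # segment in side
    p=proj("side",[x,y,0.03]).astype(int)
    for n,img in [("side",im),("top",top)]:
        p=proj(n,[x,y,0.03]).astype(int); r=45
        y0,x0=max(p[1]-r,0),p[0]-r
        h=cv2.cvtColor(img[y0:p[1]+r,x0:p[0]+r],cv2.COLOR_BGR2HSV)
        m=((h[...,1]<75)&(h[...,2]>110)).astype(np.uint8)
        nn,l,s,c=cv2.connectedComponentsWithStats(m)
        i=min(range(1,nn),key=lambda j:1e9 if s[j][4]<100 else np.linalg.norm(c[j]-[p[0]-x0,p[1]-y0]))
        print(k,n,"bbox u",s[i][0]+x0,s[i][0]+s[i][2]-1+x0,"v",s[i][1]+y0,s[i][1]+s[i][3]-1+y0,s[i][4])
    for nm,H in zip("abcd",(.038,.052,.066,.08)):
        th=np.linspace(0,6.28,200)
        rim=np.array([proj("side",[x+.029*np.cos(t),y+.029*np.sin(t),H]) for t in th]); ft=np.array([proj("side",[x+.021*np.cos(t),y+.021*np.sin(t),0]) for t in th])
        print("   ",nm,"v range",rim[:,1].min().round(1),ft[:,1].max().round(1),"u",rim[:,0].min().round(1),rim[:,0].max().round(1))
```

```text
P side bbox u 301 340 v 216 280 1806
P top bbox u 244 269 v 220 245 442
    a v range 247.6 280.7 u 299.5 330.3
    b v range 242.5 280.7 u 299.4 330.6
    c v range 237.4 280.7 u 299.3 330.9
    d v range 232.0 280.7 u 299.2 331.2
Q side bbox u 291 326 v 293 336 1273
Q top bbox u 203 227 v 243 267 422
    a v range 295.6 334.6 u 290.5 325.7
    b v range 290.5 334.6 u 290.2 326.0
    c v range 285.3 334.6 u 290.0 326.3Traceback (most recent call last):
  File "<stdin>", line 21, in <module>
  File "h.py", line 7, in proj
    c=env.calibration(n); q=c["camera_from_world"]@np.r_[p,1]; K=c["camera_matrix"]
ValueError: time passes only in moves, steps and waits
```

View pics/crop1.png

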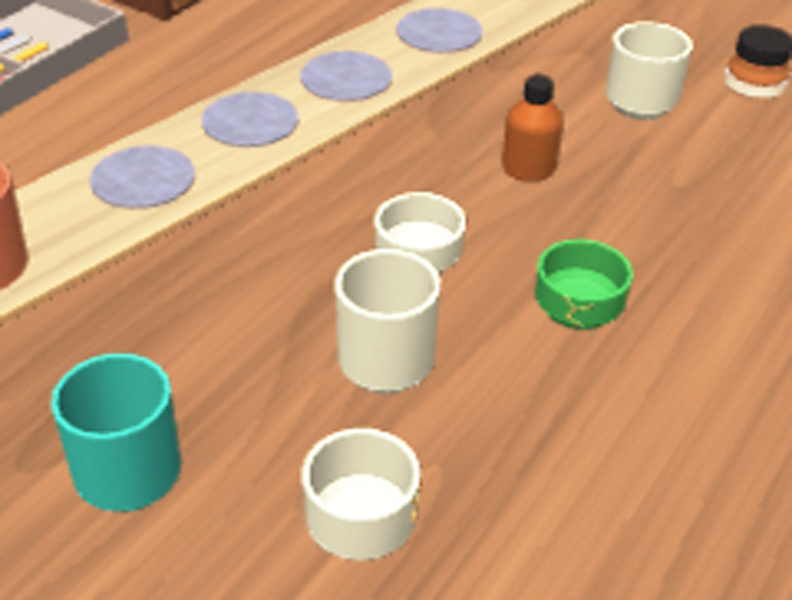

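```bash
cat > h.py <<'E'
from workcell import env
import numpy as np, cv2
from scipy.spatial.transform import Rotation as R
from functools import lru_cache
@lru_cache(None)
def cal(n): return env.calibration(n)
def T(n,s=None):
    if n=="wrist":
        W=np.eye(4); W[:3,:3]=R.from_rotvec(s["ee_rot"]).as_matrix(); W[:3,3]=s["eef_pos"]
        return W@cal(n)["mount"]
    return np.linalg.inv(cal(n)["camera_from_world"])
def proj(n,p,s=None):
    K=cal(n)["camera_matrix"]; q=np.linalg.inv(T(n,s))@np.r_[p,1]
    return np.array([K[0,0]*q[0]/-q[2]+K[0,2], K[1,1]*-q[1]/-q[2]+K[1,2]])
def unproj(n,uv,z,s=None):
    K=cal(n)["camera_matrix"]; M=T(n,s)
    d=M[:3,:3]@np.array([(uv[0]-K[0,2])/K[0,0],-(uv[1]-K[1,2])/K[1,1],-1]); o=M[:3,3]
    return o+d*(z-o[2])/d[2]
def plan(tgt,yaw_y=None):
    """shift in tool axes (cm) to world tgt; yaw_y= wanted angle (deg) of tool y"""
    s=env.state(); M=R.from_rotvec(s["ee_rot"]).as_matrix()
    d=M.T@(np.array(tgt)-s["eef_pos"])*100
    ang=np.degrees(np.arctan2(M[1,1],M[0,1]))
    roll=None if yaw_y is None else -np.radians((yaw_y-ang+180)%360-180)
    return d.round(2),roll,ang.round(1),s["eef_pos"].round(4)
E
python3 - <<'E'
from h import *
top=cv2.imread("pics/top0.png"); side=cv2.imread("pics/side0.png")
h=cv2.cvtColor(top,cv2.COLOR_BGR2HSV)
for n,x,y in [("pad1",.664,.112),("pad2",.648,.019),("pad3",.627,-.075),("pad4",.607,-.18)]:
    p=proj("top",[x,y,.013]).astype(int)
    for nm,img in (("top",top),("side",side)):
        p=proj(nm,[x,y,.013]).astype(int); r=26
        sub=img[p[1]-r:p[1]+r,p[0]-r:p[0]+r].astype(int)
        m=((sub[...,0]-sub[...,2])>0).astype(np.uint8)
        nn,l,s,c=cv2.connectedComponentsWithStats(m); i=1+np.argmax(s[1:,4])
        cnt,_=cv2.findContours((l==i).astype(np.uint8),0,cv2.CHAIN_APPROX_NONE)
        e=cv2.fitEllipse(max(cnt,key=len)); print(n,nm,s[i],unproj(nm,np.array(e[0])+p-r,.013).round(4))
P={"P":(.428,.168,.08),"Q":(.374,.267,.052),"R":(.462,.07,.038),"S":(.426,-.184,.066)}
bb={}
for k,(x,y,H) in P.items():
    p=proj("top",[x,y,H]).astype(int); r=22
    hh=h[p[1]-r:p[1]+r,p[0]-r:p[0]+r]
    m=((hh[...,1]<85)&(hh[...,2]>110)).astype(np.uint8)
    nn,l,s,c=cv2.connectedComponentsWithStats(m); i=1+np.argmax(s[1:,4])
    cnt,_=cv2.findContours((l==i).astype(np.uint8),0,cv2.CHAIN_APPROX_NONE)
    (c,rad)=cv2.minEnclosingCircle(max(cnt,key=len)); print(k,s[i],rad,unproj("top",np.array(c)+p-r,H).round(4))
    th=np.linspace(0,6.28,120)
    print("  side rim-top v by height",[round(min(proj("side",[x+.029*np.cos(t),y+.029*np.sin(t),z])[1] for t in th),1) for z in(.038,.052,.066,.08)], "foot",round(max(proj("side",[x+.021*np.cos(t),y+.021*np.sin(t),0])[1] for t in th),1))
    pp=proj("side",[x,y,.04]).astype(int); u=proj("side",[x,y,.04])[0]
    print("  col sat",[(v,cv2.cvtColor(side[v:v+1,int(u):int(u)+1],cv2.COLOR_BGR2HSV)[0,0,1]) for v in range(pp[1]-32,pp[1]-8,1)])
print(plan([.428,.168,.2],-11))
E
```

```text
pad1 top [ 12  13  28  27 610] [0.6646 0.1144 0.013 ]
pad1 side [ 11  19  31  20 482] [0.6617 0.1177 0.013 ]
pad2 top [ 14  12  28  28 614] [0.6495 0.0153 0.013 ]
pad2 side [ 14  18  28  17 389] [0.6469 0.0187 0.013 ]
pad3 top [ 13  13  28  28 616] [ 0.6268 -0.0758  0.013 ]
pad3 side [ 14  20  26  16 330] [ 0.6245 -0.0719  0.013 ]
pad4 top [ 13  14  28  28 616] [ 0.6054 -0.1798  0.013 ]
pad4 side [ 15  21  25  14 274] [ 0.603  -0.1757  0.013 ]
P [ 11  11  26  26 446] 12.873136520385742 [0.4256 0.1657 0.08  ]
  side rim-top v by height [np.float64(247.6), np.float64(242.5), np.float64(237.4), np.float64(232.0)] foot 280.7
  col sat [(226, np.uint8(31)), (227, np.uint8(41)), (228, np.uint8(45)), (229, np.uint8(46)), (230, np.uint8(46)), (231, np.uint8(45)), (232, np.uint8(58)), (233, np.uint8(15)), (234, np.uint8(23)), (235, np.uint8(42)), (236, np.uint8(46)), (237, np.uint8(46)), (238, np.uint8(47)), (239, np.uint8(45)), (240, np.uint8(45)), (241, np.uint8(46)), (242, np.uint8(46)), (243, np.uint8(46)), (244, np.uint8(46)), (245, np.uint8(46)), (246, np.uint8(45)), (247, np.uint8(46))
[... 1610 characters left out ...]
float64(156.3), np.float64(151.5)] foot 189.2
  col sat [(139, np.uint8(133)), (140, np.uint8(133)), (141, np.uint8(133)), (142, np.uint8(133)), (143, np.uint8(132)), (144, np.uint8(132)), (145, np.uint8(131)), (146, np.uint8(132)), (147, np.uint8(131)), (148, np.uint8(132)), (149, np.uint8(132)), (150, np.uint8(132)), (151, np.uint8(133)), (152, np.uint8(132)), (153, np.uint8(134)), (154, np.uint8(134)), (155, np.uint8(132)), (156, np.uint8(130)), (157, np.uint8(66)), (158, np.uint8(53)), (159, np.uint8(45)), (160, np.uint8(46)), (161, np.uint8(46)), (162, np.uint8(45))]
(array([ 45.85, -59.16,   2.67]), np.float64(-0.9321345221870333), np.float64(-64.4), array([ 0.27  , -0.5637,  0.2267]))
```

Look-alikes by top pixel: the pale tall cup is at (257,232), and turquoise at (194,205) gets left alone. The pale short cup is at (299,215), and green at (306,260) isn't meant. The side crop and rim heights agree: d=(257,232), c=(405,232), b=(215,255), a=(299,215). The teapot is on the right, so d goes to pad_4, c to pad_3, b to pad_2 and a to pad_1.

>>> {"method": "move_arm", "body": {"series": [{"hand": 8, "tx": 4, "ty": -5, "tz": 0.5, "roll": -0.08}, {"hand": 8, "tx": 8, "ty": -10, "tz": 1, "roll": -0.16}, {"hand": 8, "tx": 12, "ty": -15, "tz": 1, "roll": -0.25}, {"hand": 8, "tx": 16, "ty": -20, "tz": 1, "roll": -0.33}, {"hand": 8, "tx": 20, "ty": -25, "tz": 1.5, "roll": -0.42}, {"hand": 8, "tx": 24, "ty": -30.5, "tz": 1.5, "roll": -0.5}, {"hand": 8, "tx": 28, "ty": -36, "tz": 2, "roll": -0.58}, {"hand": 8, "tx": 32, "ty": -41, "tz": 2, "roll": -0.66}, {"hand": 8, "tx": 36, "ty": -46, "tz": 2, "roll": -0.75}, {"hand": 8, "tx": 40, "ty": -51, "tz": 2.7, "roll": -0.84}, {"hand": 8, "tx": 44, "ty": -56, "tz": 2.7, "roll": -0.932}, {"hand": 8, "tx": 45.85, "ty": -59.2, "tz": 2.7, "roll": -0.932}]}}

```text
time_s: 2.1
eef_pos: [0.4284, 0.1701, 0.1999]
ee_rot: [2.424, 1.998, 0.001]
contact_force: [1.3, -0.4, -0.1]
grip_width: 0.874
```

Run:
```python
from h import *
s=env.state(); print(s["time_s"],s["qpos"].round(3))
im=env.snapshot("wrist"); cv2.imwrite("pics/w1.png",im[:,:,::-1])
for r in env.spot_point("wrist","cup_d"):
    print(round(r["conf"],2),(T("wrist",s)@np.r_[r["position"],1])[:3].round(4))
print(plan([.426,.167,.2],-11))
```

```text
2.1 [ 0.029  0.262 -0.627  1.954  0.185  0.98  -0.876]
0.87 [0.3695 0.2675 0.0004]
0.84 [0.3555 0.0535 0.0058]
0.76 [0.4623 0.0695 0.002 ]
0.7 [0.419  0.1613 0.0047]
0.64 [0.4907 0.31   0.0006]
(array([-0.91, -0.01,  0.04]), np.float64(0.008749476588970299), np.float64(-10.5), array([0.4278, 0.176 , 0.2004]))
```

View pics/w1.png

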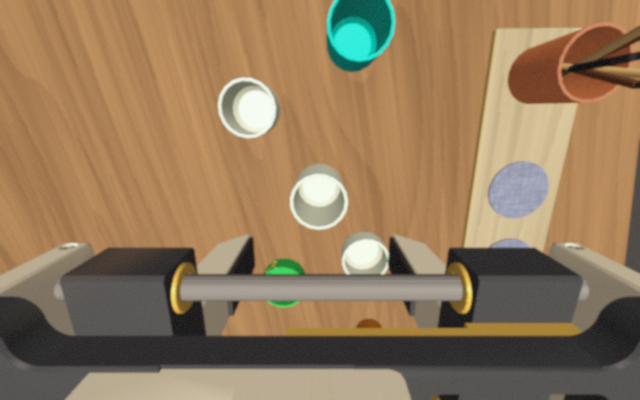

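```bash
cat >> h.py <<'E'
def rimfit(img,guess,H,s,n="wrist",cen_dist=45,Rr=.029):
    """fit world xy of rim by matching pale-blob outline: ellipse fit of outer rim"""
    p=proj(n,[*guess,H],s)
    h=cv2.cvtColor(img,cv2.COLOR_RGB2HSV)
    m=((h[...,1]<85)&(h[...,2]>100)).astype(np.uint8)
    g=cv2.cvtColor(img,cv2.COLOR_RGB2GRAY).astype(np.float32)
    sat=cv2.GaussianBlur(h[...,1].astype(np.float32),(3,3),0)
    from scipy.optimize import minimize
    th=np.linspace(0,2*np.pi,90,endpoint=False)
    def sc(c):
        v=0
        q=np.array([[proj(n,[c[0]+rr*np.cos(t),c[1]+rr*np.sin(t),H],s) for t in th] for rr in (Rr-.0015,Rr+.0025)])
        a=[cv2.remap(sat,q[k][:,0].astype(np.float32).reshape(1,-1),q[k][:,1].astype(np.float32).reshape(1,-1),1)[0] for k in(0,1)]
        return float(np.mean(np.clip(a[0],0,120)-np.clip(a[1],0,120)))
    best=min(((sc((guess[0]+dx,guess[1]+dy)),guess[0]+dx,guess[1]+dy) for dx in np.arange(-.012,.0121,.003) for dy in np.arange(-.012,.0121,.003)))
    r=minimize(sc,best[1:],method="Nelder-Mead",options=dict(initial_simplex=[best[1:],(best[1]+.002,best[2]),(best[1],best[2]+.002)],xatol=2e-4,maxiter=60))
    return r.x.round(4),round(r.fun,1)
E
python3 - <<'E'
from h import *
s=env.state(); im=env.snapshot("wrist"); cv2.imwrite("pics/w2.png",im[:,:,::-1])
print(s["eef_pos"].round(4), np.abs(s["dq"]).max())
print("P",rimfit(im,(.426,.167),.08,s)); print("Q",rimfit(im,(.373,.268),.052,s))
top=cv2.imread("pics/top0.png")[:,:,::-1].copy();side=cv2.imread("pics/side0.png")[:,:,::-1].copy()
for n,g,H in [("P",(.426,.167),.08),("Q",(.373,.268),.052),("R",(.464,.07),.038),("S",(.4245,-.183),.066)]:
    print(n,"top",rimfit(top,g,H,None,"top"),"side",rimfit(side,g,H,None,"side"))
print(plan([.426,.167,.2],-11))
E
```

```text
[0.4278 0.176  0.2004] 0.11728909954640794
P (array([0.425 , 0.1657]), np.float64(-78.4))
Q (array([0.3719, 0.2677]), np.float64(-93.6))
P top (array([0.4259, 0.1656]), np.float64(-70.0)) side (array([0.4244, 0.1678]), np.float64(-44.6))
Q top (array([0.3725, 0.2675]), np.float64(-67.3)) side (array([0.3707, 0.2693]), np.float64(-70.2))
R top (array([0.4651, 0.0697]), np.float64(-69.9)) side (array([0.4638, 0.0713]), np.float64(-51.6))
S top (array([ 0.4238, -0.1839]), np.float64(-63.6)) side (array([ 0.4227, -0.1815]), np.float64(-37.0))
(array([-0.53, -0.05, -0.01]), np.float64(0.006218050584646472), np.float64(-10.6), array([0.4275, 0.1721, 0.1999]))
```

>>> {"method": "move_arm", "body": {"series": [{"hand": 8, "tx": -0.2, "ty": -0.2, "tz": 4, "roll": 0}, {"hand": 8, "tx": -0.2, "ty": -0.2, "tz": 8, "roll": 0}, {"hand": 8, "tx": -0.2, "ty": -0.2, "tz": 10, "roll": 0}, {"hand": 8, "tx": -0.2, "ty": -0.2, "tz": 10, "roll": 0}, {"hand": 8, "tx": -0.2, "ty": -0.2, "tz": 10, "roll": 0}]}}

```text
time_s: 2.88
eef_pos: [0.4261, 0.1663, 0.1006]
ee_rot: [2.425, 1.997, 0.001]
contact_force: [0.9, 0.1, 0.4]
grip_width: 0.87
```

Run:
```python
from h import *
s=env.state();print(np.abs(s["dq"]).max(), s["contact_force"].round(1))
print(plan([.4255,.1662,.035],-11))
```

```text
0.008371838571376005 [0.9 0.1 0.4]
(array([-0.02, -0.06,  6.56]), np.float64(-0.0011264608303978318), np.float64(-11.1), array([0.4261, 0.1663, 0.1006]))
```

>>> {"method": "move_arm", "body": {"series": [{"hand": 8, "tx": 0, "ty": -0.05, "tz": 3, "roll": 0}, {"hand": 8, "tx": 0, "ty": -0.05, "tz": 5.5, "roll": 0}, {"hand": 8, "tx": 0, "ty": -0.05, "tz": 6.5, "roll": 0}, {"hand": 8, "tx": 0, "ty": -0.05, "tz": 6.5, "roll": 0}, {"hand": 4, "tx": 0, "ty": -0.05, "tz": 6.5, "roll": 0}, {"hand": 4, "tx": 0, "ty": -0.05, "tz": 6.5, "roll": 0}, {"hand": 4, "tx": 0, "ty": -0.05, "tz": 6.5, "roll": 0}, {"hand": 4, "tx": 0, "ty": -0.05, "tz": 6.5, "roll": 0}]}}

```text
time_s: 3.88
eef_pos: [0.4254, 0.1669, 0.0352]
ee_rot: [2.424, 1.998, 0.001]
contact_force: [-0.0, -0.5, 6.9]
grip_width: 0.613
```

Run:
```python
from h import *
print(plan([.604,-.178,.165],-11))
```

```text
(array([-30.44,  24.13, -12.97]), np.float64(-0.00022349113358998877), np.float64(-11.0), array([0.4254, 0.1669, 0.0352]))
```

>>> {"method": "move_arm", "body": {"series": [{"hand": 4, "tx": 0, "ty": 0, "tz": -2, "roll": 0}, {"hand": 4, "tx": 0, "ty": 0, "tz": -6, "roll": 0}, {"hand": 4, "tx": -1, "ty": 1, "tz": -10, "roll": 0}, {"hand": 4, "tx": -4, "ty": 3, "tz": -12.5, "roll": 0}, {"hand": 4, "tx": -8, "ty": 6, "tz": -13, "roll": 0}, {"hand": 4, "tx": -12, "ty": 9.5, "tz": -13, "roll": 0}, {"hand": 4, "tx": -16, "ty": 12.5, "tz": -13, "roll": 0}, {"hand": 4, "tx": -20, "ty": 16, "tz": -13, "roll": 0}, {"hand": 4, "tx": -24, "ty": 19, "tz": -13, "roll": 0}, {"hand": 4, "tx": -28, "ty": 22, "tz": -13, "roll": 0}, {"hand": 4, "tx": -30, "ty": 23.8, "tz": -13, "roll": 0}, {"hand": 4, "tx": -30.4, "ty": 24.1, "tz": -13, "roll": 0}]}}

```text
time_s: 5.38
eef_pos: [0.6034, -0.1798, 0.1639]
ee_rot: [-2.427, -1.994, 0.001]
contact_force: [-0.2, 0.4, -1.5]
grip_width: 0.614
```

>>> {"method": "move_arm", "body": {"series": [{"hand": 4, "tx": 0, "ty": 0, "tz": 3, "roll": 0}, {"hand": 4, "tx": 0, "ty": 0, "tz": 7, "roll": 0}, {"hand": 4, "tx": 0, "ty": 0, "tz": 9, "roll": 0}, {"hand": 4, "tx": 0, "ty": 0, "tz": 9, "roll": 0}, {"hand": 4, "tx": 0, "ty": 0, "tz": 9, "roll": 0}]}}

```text
time_s: 6.0
eef_pos: [0.6044, -0.1772, 0.0761]
ee_rot: [2.423, 1.998, 0.002]
contact_force: [1.0, 0.4, -1.0]
grip_width: 0.611
```

Run:
```python
from h import *
print(plan([.604,-.178,.05],-11))
s=env.state(); im=env.snapshot("wrist"); cv2.imwrite("pics/w3.png",im[:,:,::-1])
cv2.imwrite("pics/s3.png",env.snapshot("side")[:,:,::-1])
print(s["contact_force"],s["grip_width"])
```

```text
(array([-0.08, -0.03,  2.61]), np.float64(0.00037228562619313053), np.float64(-11.0), array([ 0.6044, -0.1772,  0.0761]))
[ 0.96419246  0.35860447 -1.01729654] 0.6109441151701958
```

View pics/w3.png

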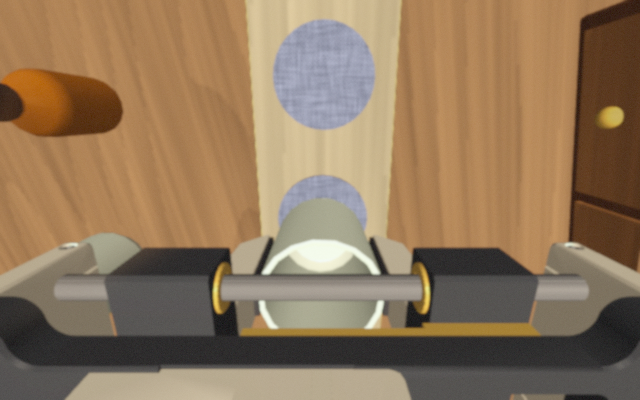

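View pics/s3.png

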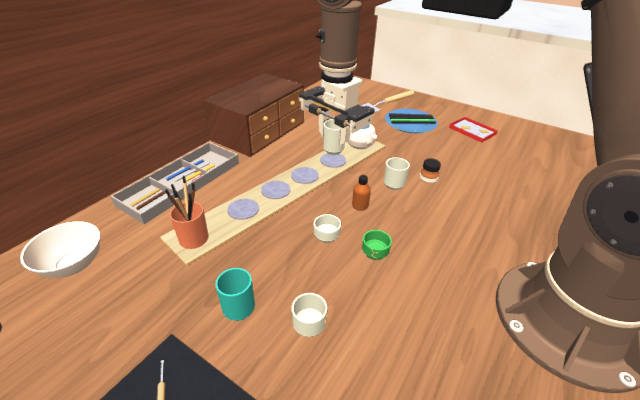

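>>> {"method": "move_arm", "body": {"series": [{"hand": 4, "tx": -0.1, "ty": 0, "tz": 1.2, "roll": 0}, {"hand": 4, "tx": -0.1, "ty": 0, "tz": 2.1, "roll": 0}, {"hand": 4, "tx": -0.1, "ty": 0, "tz": 2.5, "roll": 0}, {"hand": 4, "tx": -0.1, "ty": 0, "tz": 2.6, "roll": 0}, {"hand": 4, "tx": -0.1, "ty": 0, "tz": 2.7, "roll": 0}, {"hand": 4, "tx": -0.1, "ty": 0, "tz": 2.75, "roll": 0}, {"hand": 4, "tx": -0.1, "ty": 0, "tz": 2.8, "roll": 0}, {"hand": 4, "tx": -0.1, "ty": 0, "tz": 2.8, "roll": 0}]}}

```text
time_s: 7.1
eef_pos: [0.6031, -0.1785, 0.0483]
ee_rot: [2.424, 1.998, -0.001]
contact_force: [-6.2, 1.0, 14.5]
grip_width: 0.615
```

>>> {"method": "move_arm", "body": {"series": [{"hand": 6.2, "tx": 0, "ty": 0, "tz": -0.05, "roll": 0}, {"hand": 7.8, "tx": 0, "ty": 0, "tz": -0.05, "roll": 0}, {"hand": 7.8, "tx": 0, "ty": 0, "tz": -0.05, "roll": 0}, {"hand": 7.8, "tx": 0, "ty": 0, "tz": -0.5, "roll": 0}, {"hand": 7.8, "tx": 0, "ty": 0, "tz": -3, "roll": 0}, {"hand": 7.8, "tx": 0, "ty": 0, "tz": -8, "roll": 0}, {"hand": 7.8, "tx": 0, "ty": 0, "tz": -11, "roll": 0}, {"hand": 7.8, "tx": 0, "ty": 0, "tz": -11, "roll": 0}]}}

```text
time_s: 8.1
eef_pos: [0.6051, -0.1787, 0.1598]
ee_rot: [2.421, 1.995, 0.005]
contact_force: [-0.7, -1.1, -0.7]
grip_width: 0.848
```

Run:
```python
from h import *
s=env.state(); 
top=env.snapshot("top"); side=env.snapshot("side"); cv2.imwrite("pics/t4.png",top[:,:,::-1]); cv2.imwrite("pics/s4.png",side[:,:,::-1])
print(s["contact_force"].round(1))
print("side",rimfit(side,(.603,-.178),.093,None,"side"))
print(plan([.423,-.183,.1],-11))
```

```text
[-0.7 -1.1 -0.7]
side (array([ 0.6019, -0.1753]), np.float64(-22.8))
(array([ -3.86, -17.6 ,   5.67]), np.float64(-0.00020904520812508158), np.float64(-11.0), array([ 0.6031, -0.1787,  0.1567]))
```

View pics/s4.png

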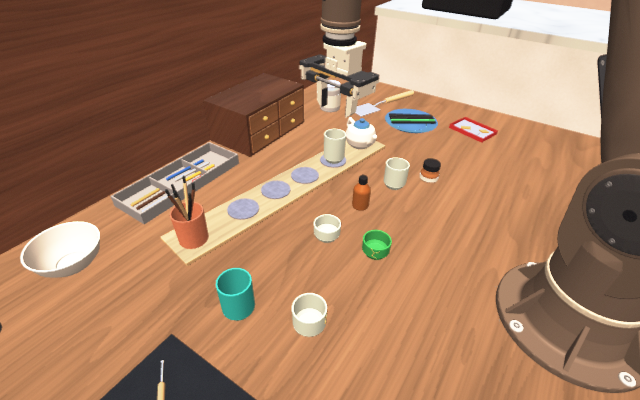

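Cup d sits centred on pad_4: the side camera puts the cup at (.602,-.175) and the pad at (.603,-.176). Next is cup c.

>>> {"method": "move_arm", "body": {"series": [{"hand": 7.8, "tx": -1, "ty": -4, "tz": 0, "roll": 0}, {"hand": 7.8, "tx": -2, "ty": -9, "tz": 0, "roll": 0}, {"hand": 7.8, "tx": -3, "ty": -14, "tz": 0, "roll": 0}, {"hand": 7.8, "tx": -3.8, "ty": -17.2, "tz": 2, "roll": 0}, {"hand": 7.8, "tx": -3.85, "ty": -17.6, "tz": 5, "roll": 0}, {"hand": 7.8, "tx": -3.85, "ty": -17.6, "tz": 7, "roll": 0}, {"hand": 7.8, "tx": -3.85, "ty": -17.6, "tz": 7, "roll": 0}, {"hand": 7.8, "tx": -3.85, "ty": -17.6, "tz": 7, "roll": 0}]}}

```text
time_s: 9.2
eef_pos: [0.4233, -0.1826, 0.0869]
ee_rot: [-2.424, -1.998, -0.0]
contact_force: [-0.8, 1.2, 0.4]
grip_width: 0.849
```

Run:
```python
from h import *
print(plan([.4233,-.1828,.03],-11))
```

```text
(array([-0.02,  0.01,  5.69]), np.float64(0.00019803325679273065), np.float64(-11.0), array([ 0.4233, -0.1826,  0.0869]))
```

>>> {"method": "move_arm", "body": {"series": [{"hand": 7.8, "tx": 0, "ty": 0, "tz": 2.5, "roll": 0}, {"hand": 7.8, "tx": 0, "ty": 0, "tz": 4.8, "roll": 0}, {"hand": 7.8, "tx": 0, "ty": 0, "tz": 5.7, "roll": 0}, {"hand": 7.8, "tx": 0, "ty": 0, "tz": 5.7, "roll": 0}, {"hand": 4, "tx": 0, "ty": 0, "tz": 5.7, "roll": 0}, {"hand": 4, "tx": 0, "ty": 0, "tz": 5.7, "roll": 0}, {"hand": 4, "tx": 0, "ty": 0, "tz": 5.7, "roll": 0}, {"hand": 4, "tx": 0, "ty": 0, "tz": 5.7, "roll": 0}]}}

```text
time_s: 10.2
eef_pos: [0.4237, -0.183, 0.0303]
ee_rot: [2.423, 1.997, 0.001]
contact_force: [-0.6, -0.4, 6.9]
grip_width: 0.634
```

Run:
```python
from h import *
im=cv2.imread("pics/w3.png"); s=None
print(plan([.6257,-.0738,.15],-11))
```

```text
(array([ 14.57,  17.75, -11.95]), np.float64(-0.00023797026562508684), np.float64(-11.0), array([ 0.4237, -0.183 ,  0.0303]))
```

>>> {"method": "move_arm", "body": {"series": [{"hand": 4, "tx": 0, "ty": 0, "tz": -2, "roll": 0}, {"hand": 4, "tx": 0, "ty": 0, "tz": -6, "roll": 0}, {"hand": 4, "tx": 0.5, "ty": 0.5, "tz": -10, "roll": 0}, {"hand": 4, "tx": 3, "ty": 3.5, "tz": -12, "roll": 0}, {"hand": 4, "tx": 6.5, "ty": 7.5, "tz": -12, "roll": 0}, {"hand": 4, "tx": 10, "ty": 12, "tz": -12, "roll": 0}, {"hand": 4, "tx": 13, "ty": 16, "tz": -12, "roll": 0}, {"hand": 4, "tx": 14.5, "ty": 17.6, "tz": -10, "roll": 0}, {"hand": 4, "tx": 14.6, "ty": 17.75, "tz": -6.5, "roll": 0}, {"hand": 4, "tx": 14.6, "ty": 17.75, "tz": -4, "roll": 0}, {"hand": 4, "tx": 14.6, "ty": 17.75, "tz": -4, "roll": 0}, {"hand": 4, "tx": 14.6, "ty": 17.75, "tz": -4, "roll": 0}]}}

```text
time_s: 11.7
eef_pos: [0.6257, -0.0733, 0.0706]
ee_rot: [2.424, 1.998, 0.001]
contact_force: [-0.1, 0.3, -1.0]
grip_width: 0.632
```

Run:
```python
from h import *
print(plan([.6257,-.0738,.0433],-11),env.state()["grip_width"])
s=env.state(); im=env.snapshot("wrist"); cv2.imwrite("pics/w5.png",im[:,:,::-1]); print(proj("wrist",[.648,.017,.013],s),proj("wrist",[.6257,-.0738,.013],s))
```

```text
(array([-0.05,  0.  ,  2.73]), np.float64(-0.00019630526103203312), np.float64(-11.0), array([ 0.6257, -0.0733,  0.0706])) 0.6316658049480126
[327.38795847  92.95950632] [321.08709877 218.87654417]
```

View pics/w5.png

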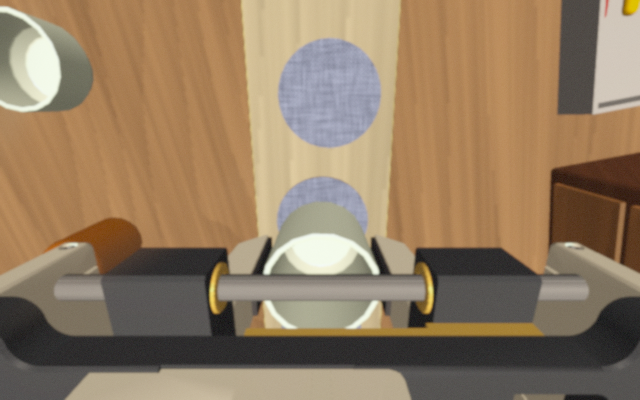

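>>> {"method": "move_arm", "body": {"series": [{"hand": 4, "tx": -0.05, "ty": 0, "tz": 1.2, "roll": 0}, {"hand": 4, "tx": -0.05, "ty": 0, "tz": 2.1, "roll": 0}, {"hand": 4, "tx": -0.05, "ty": 0, "tz": 2.5, "roll": 0}, {"hand": 4, "tx": -0.05, "ty": 0, "tz": 2.6, "roll": 0}, {"hand": 4, "tx": -0.05, "ty": 0, "tz": 2.65, "roll": 0}, {"hand": 4, "tx": -0.05, "ty": 0, "tz": 2.7, "roll": 0}, {"hand": 4, "tx": -0.05, "ty": 0, "tz": 2.75, "roll": 0}, {"hand": 4, "tx": -0.05, "ty": 0, "tz": 2.75, "roll": 0}]}}

```text
time_s: 12.75
eef_pos: [0.625, -0.0738, 0.0434]
ee_rot: [2.424, 1.998, -0.0]
contact_force: [-6.1, 0.2, 12.1]
grip_width: 0.631
```

>>> {"method": "move_arm", "body": {"series": [{"hand": 6.2, "tx": 0, "ty": 0, "tz": -0.05, "roll": 0}, {"hand": 7.8, "tx": 0, "ty": 0, "tz": -0.05, "roll": 0}, {"hand": 7.8, "tx": 0, "ty": 0, "tz": -0.05, "roll": 0}, {"hand": 7.8, "tx": 0, "ty": 0, "tz": -0.5, "roll": 0}, {"hand": 7.8, "tx": 0, "ty": 0, "tz": -3, "roll": 0}, {"hand": 7.8, "tx": 0, "ty": 0, "tz": -8, "roll": 0}, {"hand": 7.8, "tx": 0, "ty": 0, "tz": -11, "roll": 0}, {"hand": 7.8, "tx": 0, "ty": 0, "tz": -11, "roll": 0}, {"hand": 7.8, "tx": 0, "ty": 0, "tz": -11, "roll": 0}]}}

```text
time_s: 13.88
eef_pos: [0.6248, -0.074, 0.1518]
ee_rot: [-2.424, -1.998, 0.001]
contact_force: [-0.2, -0.5, -1.1]
grip_width: 0.849
```

Run:
```python
from h import *
side=env.snapshot("side"); cv2.imwrite("pics/s6.png",side[:,:,::-1])
print("c",rimfit(side,(.6245,-.0719),.079,None,"side"),"b",rimfit(side,(.3707,.2693),.052,None,"side"))
print(plan([.3717,.268,.15],-11))
```

```text
c (array([ 0.6237, -0.073 ]), np.float64(-36.0)) b (array([0.3708, 0.2693]), np.float64(-70.3))
(array([ 28.74, -31.35,   0.16]), np.float64(-0.0001632449992945897), np.float64(-11.0), array([ 0.6245, -0.074 ,  0.1513]))
```

View pics/s6.png

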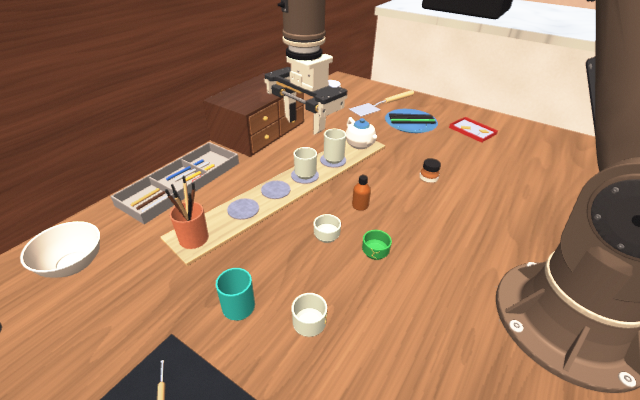

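>>> {"method": "move_arm", "body": {"series": [{"hand": 7.8, "tx": 2, "ty": -2, "tz": 0, "roll": 0}, {"hand": 7.8, "tx": 6, "ty": -6, "tz": 0, "roll": 0}, {"hand": 7.8, "tx": 10, "ty": -10.5, "tz": 0, "roll": 0}, {"hand": 7.8, "tx": 14, "ty": -15, "tz": 0, "roll": 0}, {"hand": 7.8, "tx": 18, "ty": -19.5, "tz": 0, "roll": 0}, {"hand": 7.8, "tx": 22, "ty": -24, "tz": 0, "roll": 0}, {"hand": 7.8, "tx": 26, "ty": -28, "tz": 0, "roll": 0}, {"hand": 7.8, "tx": 28.5, "ty": -31, "tz": 2, "roll": 0}, {"hand": 7.8, "tx": 28.75, "ty": -31.35, "tz": 5, "roll": 0}, {"hand": 7.8, "tx": 28.75, "ty": -31.35, "tz": 7, "roll": 0}, {"hand": 7.8, "tx": 28.75, "ty": -31.35, "tz": 7, "roll": 0}, {"hand": 7.8, "tx": 28.75, "ty": -31.35, "tz": 7, "roll": 0}]}}

```text
time_s: 15.42
eef_pos: [0.3724, 0.2683, 0.0824]
ee_rot: [-2.424, -1.998, 0.0]
contact_force: [0.5, 0.1, 0.4]
grip_width: 0.85
```

Run:
```python
from h import *
print(plan([.3717,.268,.022],-11), env.state()["qpos"].round(2))
```

```text
(array([-0.04, -0.06,  6.04]), np.float64(-0.0002447447047104445), np.float64(-11.0), array([0.3724, 0.2683, 0.0824])) [-0.27  0.43 -0.6   2.09  0.36  0.72 -1.3 ]
```

>>> {"method": "move_arm", "body": {"series": [{"hand": 7.8, "tx": -0.05, "ty": -0.05, "tz": 2.5, "roll": 0}, {"hand": 7.8, "tx": -0.05, "ty": -0.05, "tz": 5, "roll": 0}, {"hand": 7.8, "tx": -0.05, "ty": -0.05, "tz": 6.05, "roll": 0}, {"hand": 7.8, "tx": -0.05, "ty": -0.05, "tz": 6.05, "roll": 0}, {"hand": 4, "tx": -0.05, "ty": -0.05, "tz": 6.05, "roll": 0}, {"hand": 4, "tx": -0.05, "ty": -0.05, "tz": 6.05, "roll": 0}, {"hand": 4, "tx": -0.05, "ty": -0.05, "tz": 6.05, "roll": 0}, {"hand": 4, "tx": -0.05, "ty": -0.05, "tz": 6.05, "roll": 0}]}}

```text
time_s: 16.42
eef_pos: [0.3721, 0.2681, 0.0223]
ee_rot: [2.424, 1.998, 0.002]
contact_force: [-0.5, -1.7, 7.0]
grip_width: 0.627
```

Run:
```python
from h import *
print(plan([.6485,.017,.142],-11))
```

```text
(array([-19.37,  31.93, -11.95]), np.float64(-5.691701048613277e-05), np.float64(-11.0), array([0.3721, 0.2681, 0.0223]))
```

>>> {"method": "move_arm", "body": {"series": [{"hand": 4, "tx": 0, "ty": 0, "tz": -2, "roll": 0}, {"hand": 4, "tx": 0, "ty": 0, "tz": -6, "roll": 0}, {"hand": 4, "tx": 0, "ty": 0, "tz": -10.5, "roll": 0}, {"hand": 4, "tx": -1.5, "ty": 2.5, "tz": -12, "roll": 0}, {"hand": 4, "tx": -4, "ty": 6.5, "tz": -12, "roll": 0}, {"hand": 4, "tx": -7, "ty": 11.5, "tz": -12, "roll": 0}, {"hand": 4, "tx": -10, "ty": 16.5, "tz": -12, "roll": 0}, {"hand": 4, "tx": -13, "ty": 21.5, "tz": -12, "roll": 0}, {"hand": 4, "tx": -16, "ty": 26.5, "tz": -12, "roll": 0}, {"hand": 4, "tx": -18.5, "ty": 30.5, "tz": -11.5, "roll": 0}, {"hand": 4, "tx": -19.35, "ty": 31.95, "tz": -10, "roll": 0}, {"hand": 4, "tx": -19.35, "ty": 31.95, "tz": -8, "roll": 0}]}}

```text
time_s: 17.92
eef_pos: [0.6486, 0.0164, 0.1006]
ee_rot: [-2.426, -1.996, -0.0]
contact_force: [-0.2, 0.8, -1.3]
grip_width: 0.627
```

>>> {"method": "move_arm", "body": {"series": [{"hand": 4, "tx": 0, "ty": 0, "tz": 2, "roll": 0}, {"hand": 4, "tx": 0, "ty": 0, "tz": 4, "roll": 0}, {"hand": 4, "tx": 0, "ty": 0, "tz": 4, "roll": 0}, {"hand": 4, "tx": 0, "ty": 0, "tz": 4, "roll": 0}]}}

```text
time_s: 18.42
eef_pos: [0.6486, 0.0175, 0.0622]
ee_rot: [2.423, 1.999, 0.001]
contact_force: [-0.3, -0.4, -0.3]
grip_width: 0.626
```

Run:
```python
from h import *
print(plan([.6485,.017,.0353],-11),env.state()["grip_width"])
s=env.state(); im=env.snapshot("wrist"); cv2.imwrite("pics/w7.png",im[:,:,::-1]); print(proj("wrist",[.663,.116,.013],s))
```

```text
(array([-0.05, -0.  ,  2.69]), np.float64(0.0005283307076968278), np.float64(-11.0), array([0.6486, 0.0175, 0.0622])) 0.6257532106166634
[313.86893743  81.48464198]
```

View pics/w7.png

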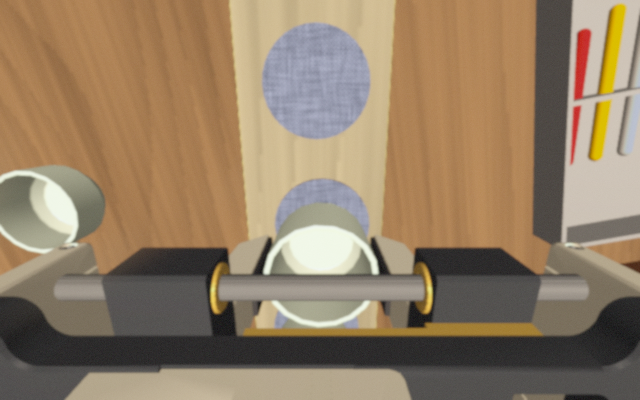

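Cup b is held upright over pad_2. Pad_1 shows at (317,81) against a predicted (314,81), which agrees to about 2 mm.

>>> {"method": "move_arm", "body": {"series": [{"hand": 4, "tx": -0.05, "ty": 0, "tz": 1.2, "roll": 0}, {"hand": 4, "tx": -0.05, "ty": 0, "tz": 2.1, "roll": 0}, {"hand": 4, "tx": -0.05, "ty": 0, "tz": 2.45, "roll": 0}, {"hand": 4, "tx": -0.05, "ty": 0, "tz": 2.55, "roll": 0}, {"hand": 4, "tx": -0.05, "ty": 0, "tz": 2.6, "roll": 0}, {"hand": 4, "tx": -0.05, "ty": 0, "tz": 2.65, "roll": 0}, {"hand": 4, "tx": -0.05, "ty": 0, "tz": 2.7, "roll": 0}, {"hand": 4, "tx": -0.05, "ty": 0, "tz": 2.7, "roll": 0}]}}

```text
time_s: 19.48
eef_pos: [0.6486, 0.0164, 0.0355]
ee_rot: [2.424, 1.998, 0.001]
contact_force: [-1.7, -0.4, 4.1]
grip_width: 0.626
```

>>> {"method": "move_arm", "body": {"series": [{"hand": 4, "tx": 0, "ty": 0, "tz": 0.05, "roll": 0}, {"hand": 6.2, "tx": 0, "ty": 0, "tz": 0.03, "roll": 0}, {"hand": 7.8, "tx": 0, "ty": 0, "tz": 0, "roll": 0}, {"hand": 7.8, "tx": 0, "ty": 0, "tz": 0, "roll": 0}, {"hand": 7.8, "tx": 0, "ty": 0, "tz": -0.5, "roll": 0}, {"hand": 7.8, "tx": 0, "ty": 0, "tz": -3, "roll": 0}, {"hand": 7.8, "tx": 0, "ty": 0, "tz": -8, "roll": 0}, {"hand": 7.8, "tx": 0, "ty": 0, "tz": -12, "roll": 0}, {"hand": 7.8, "tx": 0, "ty": 0, "tz": -12, "roll": 0}, {"hand": 7.8, "tx": 0, "ty": 0, "tz": -12, "roll": 0}]}}

```text
time_s: 20.72
eef_pos: [0.648, 0.0162, 0.1544]
ee_rot: [-2.424, -1.998, 0.001]
contact_force: [0.3, 0.8, -1.1]
grip_width: 0.847
```

Run:
```python
from h import *
side=env.snapshot("side"); cv2.imwrite("pics/s8.png",side[:,:,::-1])
print("b",rimfit(side,(.6469,.0187),.065,None,"side"),"a",rimfit(side,(.4638,.0713),.038,None,"side"))
print(plan([.4645,.0705,.15],-11))
```

```text
b (array([0.6475, 0.0184]), np.float64(-37.7)) a (array([0.4638, 0.0712]), np.float64(-52.3))
(array([  1.84, -19.01,   0.39]), np.float64(-0.0001298402270670206), np.float64(-11.0), array([0.6476, 0.0161, 0.1536]))
```

View pics/s8.png

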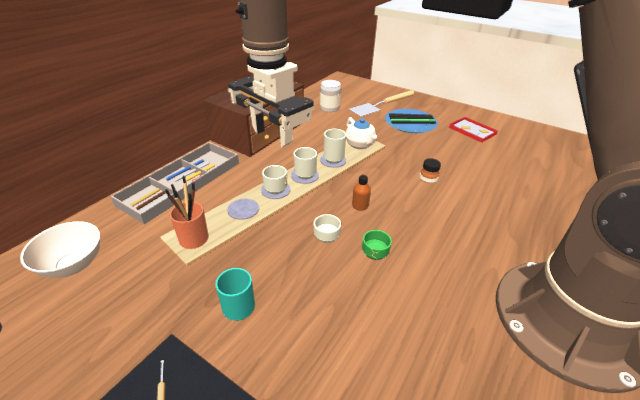

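Run:
```python
from h import *
a=cv2.imread("pics/top0.png")[85:155,190:260]; b=cv2.imread("pics/s8.png")[165:255,150:230]
A=cv2.resize(a,(390,390),interpolation=2);B=cv2.resize(b,(347,390),interpolation=2)
cv2.imwrite("pics/brush.png",np.hstack([A,B]))
for uv in [(239,118),(209,110),(240,125)]: print(uv,unproj("top",uv,.15).round(3))
print(env.state()["qpos"].round(2))
```

```text
(239, 118) [0.679 0.196 0.15 ]
(209, 110) [0.697 0.262 0.15 ]
(240, 125) [0.663 0.194 0.15 ]
[ 0.23  0.6  -0.53  1.56  0.33  1.07 -0.57]
```

View pics/brush.png

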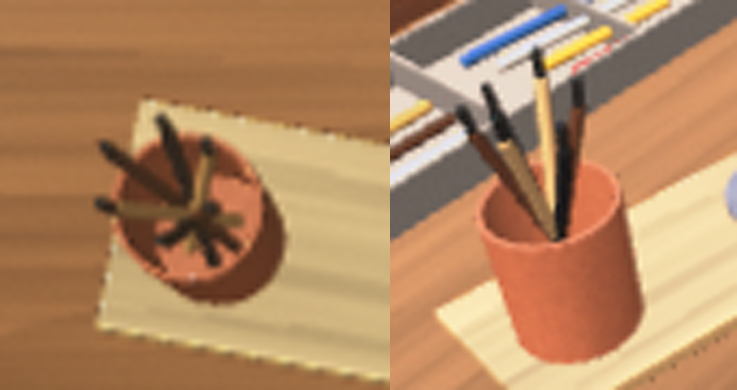

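The wrist camera hangs on the brush-pot side, so I'll give the tool a half turn before the last cup to keep it clear of the brushes.

>>> {"method": "move_arm", "body": {"series": [{"hand": 7.8, "tx": 0.2, "ty": -2, "tz": 0, "roll": 0.16}, {"hand": 7.8, "tx": 0.4, "ty": -4, "tz": 0, "roll": 0.33}, {"hand": 7.8, "tx": 0.6, "ty": -6, "tz": 0, "roll": 0.5}, {"hand": 7.8, "tx": 0.8, "ty": -8, "tz": 0, "roll": 0.67}, {"hand": 7.8, "tx": 1, "ty": -10, "tz": 0, "roll": 0.84}, {"hand": 7.8, "tx": 1.2, "ty": -12, "tz": 0, "roll": 1.01}, {"hand": 7.8, "tx": 1.4, "ty": -14, "tz": 0, "roll": 1.18}, {"hand": 7.8, "tx": 1.6, "ty": -16, "tz": 0, "roll": 1.35}, {"hand": 7.8, "tx": 1.8, "ty": -18, "tz": 0, "roll": 1.52}, {"hand": 7.8, "tx": 1.85, "ty": -19, "tz": 0, "roll": 1.69}, {"hand": 7.8, "tx": 1.85, "ty": -19, "tz": 0, "roll": 1.86}, {"hand": 7.8, "tx": 1.85, "ty": -19, "tz": 0, "roll": 2.03}]}}

```text
time_s: 22.28
eef_pos: [0.4644, 0.0706, 0.1536]
ee_rot: [2.972, -1.013, -0.003]
contact_force: [-0.6, 0.0, -0.2]
grip_width: 0.848
```

Run:
```python
from h import *
print(plan([.4645,.0705,.07],169),env.state()["qpos"].round(2))
```

```text
(array([ 0.03, -0.02,  8.36]), np.float64(1.1060238057068421), np.float64(-127.6), array([0.4644, 0.0706, 0.1536])) [-0.15  0.28 -0.14  2.02  0.05  0.85 -2.55]
```

q7 runs the other way and the half turn would end close to its limit. A yaw of -45° clears the brushes, neighbours and bottle just as well, so I'll use that.

>>> {"method": "move_arm", "body": {"series": [{"hand": 7.8, "tx": 0, "ty": 0, "tz": 0, "roll": -0.17}, {"hand": 7.8, "tx": 0, "ty": 0, "tz": 0, "roll": -0.34}, {"hand": 7.8, "tx": 0, "ty": 0, "tz": 0, "roll": -0.51}, {"hand": 7.8, "tx": 0, "ty": 0, "tz": 0, "roll": -0.68}, {"hand": 7.8, "tx": 0, "ty": 0, "tz": 0, "roll": -0.85}, {"hand": 7.8, "tx": 0, "ty": 0, "tz": 0, "roll": -1.02}, {"hand": 7.8, "tx": 0, "ty": 0, "tz": 2, "roll": -1.19}, {"hand": 7.8, "tx": 0, "ty": 0, "tz": 5, "roll": -1.36}, {"hand": 7.8, "tx": 0, "ty": 0, "tz": 8, "roll": -1.44}, {"hand": 7.8, "tx": 0, "ty": 0, "tz": 8.4, "roll": -1.44}, {"hand": 7.8, "tx": 0, "ty": 0, "tz": 8.4, "roll": -1.44}, {"hand": 7.8, "tx": 0, "ty": 0, "tz": 8.4, "roll": -1.44}]}}

```text
time_s: 23.78
eef_pos: [0.466, 0.071, 0.0716]
ee_rot: [2.901, 1.205, 0.002]
contact_force: [0.6, 0.1, 0.3]
grip_width: 0.844
```

Run:
```python
from h import *
print(plan([.4645,.0705,.010],-45),env.state()["qpos"].round(2))
```

```text
(array([-0.15, -0.07,  6.16]), np.float64(0.0022565394441545522), np.float64(-44.9), array([0.466 , 0.071 , 0.0716])) [ 0.04  0.43 -0.4   2.09  0.26  0.67 -1.31]
```

>>> {"method": "move_arm", "body": {"series": [{"hand": 7.8, "tx": -0.1, "ty": -0.05, "tz": 2.5, "roll": 0}, {"hand": 7.8, "tx": -0.1, "ty": -0.05, "tz": 5, "roll": 0}, {"hand": 7.8, "tx": -0.1, "ty": -0.05, "tz": 6, "roll": 0}, {"hand": 7.8, "tx": -0.1, "ty": -0.05, "tz": 6.15, "roll": 0}, {"hand": 7.8, "tx": -0.1, "ty": -0.05, "tz": 6.15, "roll": 0}, {"hand": 4, "tx": -0.1, "ty": -0.05, "tz": 6.15, "roll": 0}, {"hand": 4, "tx": -0.1, "ty": -0.05, "tz": 6.15, "roll": 0}, {"hand": 4, "tx": -0.1, "ty": -0.05, "tz": 6.15, "roll": 0}, {"hand": 4, "tx": -0.1, "ty": -0.05, "tz": 6.15, "roll": 0}]}}

```text
time_s: 24.9
eef_pos: [0.4646, 0.0705, 0.0096]
ee_rot: [2.9, 1.207, 0.001]
contact_force: [-0.5, -1.7, 6.8]
grip_width: 0.629
```

Run:
```python
from h import *
print(plan([.6638,.1162,.12],-45))
```

```text
(array([ 17.29,  10.91, -11.03]), np.float64(0.0033071590774204377), np.float64(-44.8), array([0.4646, 0.0705, 0.0096]))
```

>>> {"method": "move_arm", "body": {"series": [{"hand": 4, "tx": 0, "ty": 0, "tz": -2, "roll": 0}, {"hand": 4, "tx": 0, "ty": 0, "tz": -6, "roll": 0}, {"hand": 4, "tx": 0, "ty": 0, "tz": -10.5, "roll": 0}, {"hand": 4, "tx": 2, "ty": 1.2, "tz": -12, "roll": 0}, {"hand": 4, "tx": 6, "ty": 3.8, "tz": -12, "roll": 0}, {"hand": 4, "tx": 10.5, "ty": 6.6, "tz": -12, "roll": 0}, {"hand": 4, "tx": 14.5, "ty": 9.1, "tz": -12, "roll": 0}, {"hand": 4, "tx": 17, "ty": 10.7, "tz": -12, "roll": 0}, {"hand": 4, "tx": 17.3, "ty": 10.9, "tz": -10, "roll": 0}, {"hand": 4, "tx": 17.3, "ty": 10.9, "tz": -7, "roll": 0}, {"hand": 4, "tx": 17.3, "ty": 10.9, "tz": -6, "roll": 0}, {"hand": 4, "tx": 17.3, "ty": 10.9, "tz": -6, "roll": 0}]}}

```text
time_s: 26.4
eef_pos: [0.6623, 0.1161, 0.0684]
ee_rot: [-2.9, -1.207, 0.004]
contact_force: [-0.8, 0.2, -0.4]
grip_width: 0.628
```

Run:
```python
from h import *
side=env.snapshot("side"); w=env.snapshot("wrist")
cv2.imwrite("pics/s9.png",np.vstack([cv2.resize(side[60:280,130:430],(600,440),interpolation=2)])[:,:,::-1]); cv2.imwrite("pics/w9.png",w[:,:,::-1])
print(plan([.6638,.1162,.0227],-45),env.state()["grip_width"],env.state()["contact_force"].round(1))
```

```text
(array([-0.03,  0.02,  4.74]), np.float64(0.003384698144197593), np.float64(-44.8), array([0.6638, 0.1165, 0.0701])) 0.6253764016409716 [-0.1 -0.2  0.4]
```

View pics/s9.png

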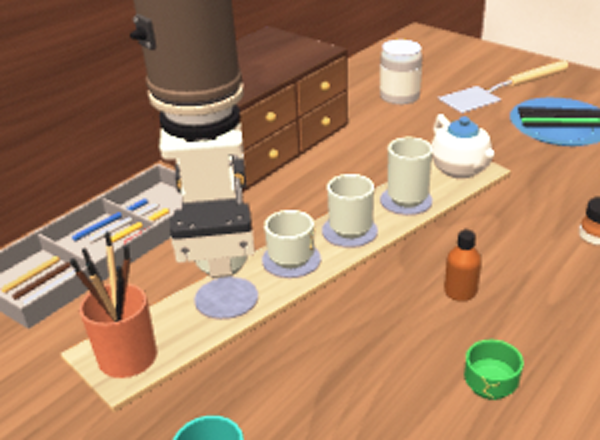

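View pics/w9.png

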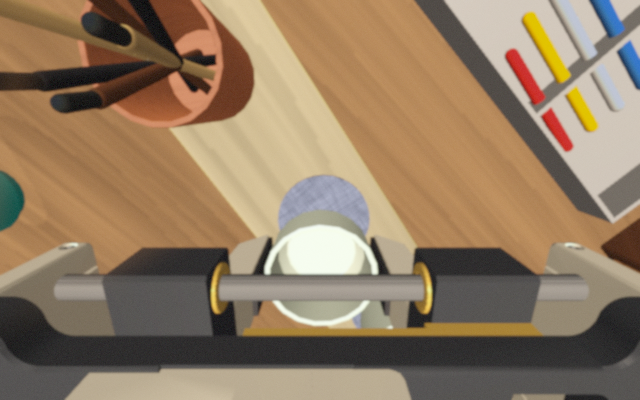

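Cup a is upright over pad_1 and well clear of the brushes, so I'll lower it.

>>> {"method": "move_arm", "body": {"series": [{"hand": 4, "tx": 0, "ty": 0, "tz": 2, "roll": 0}, {"hand": 4, "tx": 0, "ty": 0, "tz": 3.8, "roll": 0}, {"hand": 4, "tx": 0, "ty": 0, "tz": 4.4, "roll": 0}, {"hand": 4, "tx": 0, "ty": 0, "tz": 4.55, "roll": 0}, {"hand": 4, "tx": 0, "ty": 0, "tz": 4.6, "roll": 0}, {"hand": 4, "tx": 0, "ty": 0, "tz": 4.65, "roll": 0}, {"hand": 4, "tx": 0, "ty": 0, "tz": 4.7, "roll": 0}, {"hand": 4, "tx": 0, "ty": 0, "tz": 4.75, "roll": 0}, {"hand": 4, "tx": 0, "ty": 0, "tz": 4.75, "roll": 0}]}}

```text
time_s: 27.62
eef_pos: [0.6639, 0.1165, 0.0227]
ee_rot: [2.9, 1.207, 0.001]
contact_force: [-2.8, -1.1, 6.0]
grip_width: 0.621
```

>>> {"method": "move_arm", "body": {"series": [{"hand": 4, "tx": 0, "ty": 0, "tz": 0.03, "roll": 0}, {"hand": 6.2, "tx": 0, "ty": 0, "tz": 0.02, "roll": 0}, {"hand": 7.8, "tx": 0, "ty": 0, "tz": 0, "roll": 0}, {"hand": 7.8, "tx": 0, "ty": 0, "tz": 0, "roll": 0}, {"hand": 7.8, "tx": 0, "ty": 0, "tz": -0.5, "roll": 0}, {"hand": 7.8, "tx": 0, "ty": 0, "tz": -3, "roll": 0}, {"hand": 7.8, "tx": 0, "ty": 0, "tz": -8, "roll": 0}, {"hand": 7.8, "tx": 0, "ty": 0, "tz": -13, "roll": 0}, {"hand": 7.8, "tx": -4, "ty": -4, "tz": -17, "roll": 0}, {"hand": 7.8, "tx": -8, "ty": -8, "tz": -17, "roll": 0}, {"hand": 7.8, "tx": -12, "ty": -12, "tz": -17, "roll": 0}, {"hand": 7.8, "tx": -16, "ty": -16, "tz": -17, "roll": 0}]}}

```text
time_s: 29.12
eef_pos: [0.4356, 0.1157, 0.1922]
ee_rot: [2.9, 1.207, 0.002]
contact_force: [-1.0, 1.0, 0.2]
grip_width: 0.85
```

Run:
```python
from h import *
print(env.state()["eef_pos"])
side=env.snapshot("side"); top=env.snapshot("top")
cv2.imwrite("pics/s10.png",side[:,:,::-1]); cv2.imwrite("pics/t10.png",top[:,:,::-1])
for n,gs,gt,H in [("a",(.6617,.1177),(.6646,.1144),.038),("b",(.6469,.0187),(.6495,.0153),.052),("c",(.6245,-.0719),(.6268,-.0758),.066),("d",(.603,-.1757),(.6054,-.1798),.08)]:
    print(n,"side",rimfit(side,gs,H+.013,None,"side"),"pad",gs,"top",rimfit(top,gt,H+.013,None,"top"),"pad",gt)
for q in ("teapot","brush_pot"):
  for n in("side","top"):
    for r in env.spot_point(n,q): print(q,n,round(r["conf"],2),(T(n)@np.r_[r["position"],1])[:3].round(3))
```

```text
[0.43556465 0.11567359 0.19217607]
a side (array([0.6623, 0.118 ]), np.float64(-41.7)) pad (0.6617, 0.1177) top (array([0.6649, 0.1167]), np.float64(-25.5)) pad (0.6646, 0.1144)
b side (array([0.6476, 0.0184]), np.float64(-38.3)) pad (0.6469, 0.0187) top (array([0.65  , 0.0164]), np.float64(-27.7)) pad (0.6495, 0.0153)
c side (array([ 0.6238, -0.0729]), np.float64(-24.0)) pad (0.6245, -0.0719) top (array([ 0.6258, -0.0755]), np.float64(-30.1)) pad (0.6268, -0.0758)
d side (array([ 0.6069, -0.1581]), np.float64(-5.0)) pad (0.603, -0.1757) top (array([ 0.6036, -0.1798]), np.float64(-33.6)) pad (0.6054, -0.1798)
teapot side 0.58 [ 0.586 -0.298  0.008]
teapot top 0.61 [ 0.586 -0.295  0.006]
brush_pot side 0.57 [0.682 0.246 0.011]
brush_pot side 0.36 [0.646 0.019 0.014]
brush_pot top 0.26 [0.66  0.115 0.012]
```

View pics/s10.png

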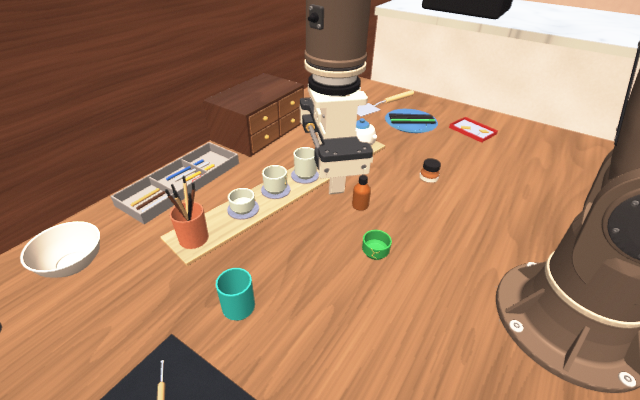

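View pics/t10.png

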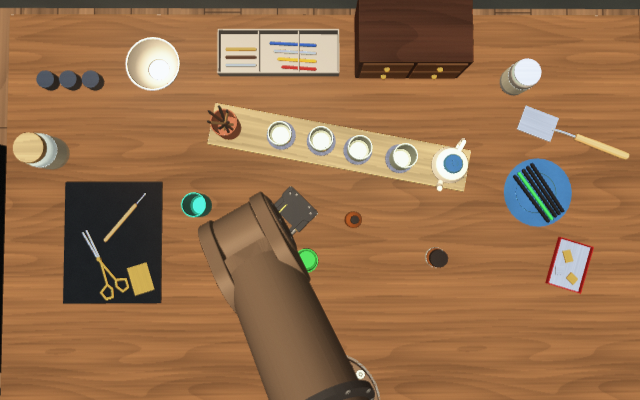

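All four cups stand on their pads, within about 2.5 mm of centre. The outlying side fit for d comes from the gripper hiding it; the top view and the earlier side view are good. The arm is clear, so I'll let it settle and hand in.

>>> {"method": "move_arm", "body": {"series": [{"hand": 7.8, "tx": 0, "ty": 0, "tz": 0, "roll": 0}, {"hand": 7.8, "tx": 0, "ty": 0, "tz": 0, "roll": 0}, {"hand": 7.8, "tx": 0, "ty": 0, "tz": 0, "roll": 0}]}}

```text
time_s: 29.8
eef_pos: [0.4375, 0.1157, 0.1915]
ee_rot: [-2.9, -1.207, 0.001]
contact_force: [0.6, 0.1, -0.4]
grip_width: 0.845
```

```bash
python3 -c "
from workcell import env
print(env.state()['contact_force'],env.state()['time_s']); print(env.close_job())"
```

```text
[ 0.56274623  0.07288745 -0.36115251] 29.8
the job is handed in; nothing more can be done
None
```

The four cups stand upright on their pads in order of height: cup_d on pad_4 next to the teapot, then cup_c on pad_3, cup_b on pad_2, and cup_a on pad_1 next to the brush pot. I lowered each onto its pad until the force reading showed contact before opening the gripper. I handed the job in at 29.8 s with the arm clear and the wrist force near zero.

- **Centring:** in the last pictures each cup was within about 2.5 mm of its pad's centre. The one fit that disagreed was the final side view of cup_d, because the gripper hid it. The top view and the side view taken just after placing it put cup_d within 2 mm.
- **Teapot and brush pot:** the teapot reads within about 3 mm of where it started, which is within measurement error. The side view shows the brush pot unmoved. In the final top view the network missed the brush pot and gave a low-confidence false hit on pad_1, but the picture shows it in place.
- **Look-alikes and bystanders:** I did not touch the turquoise and green cups, the jar or the bottle.
- **Abandoned turn:** before picking up cup_a I began a half turn of the tool to keep the wrist camera away from the brushes. It would have ended close to joint 7's limit, so I used a 45° turn instead.

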